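# Clear the vibrating table and hold it at full speed

### The job

Pick up the scraper block and use it to wipe all five loose mortar chips off the small vibrating table's plate, over its open edge into the catch tray, then stand the scraper upright on the bench and let go of it. After that press the spring-return speed lever down with the gripper, past its first two clicks to the third and no further, and finish while still holding it there. Do not touch the chips with the fingers, and leave the other things on the bench where they are.

Things in the scene. Friction and masses are not known exactly. Their poses are not given: they have to be found in the camera images.
- shaker: Small vibrating table, fixed, at a varied place; yaw within 0.2 rad. Origin at bench level under the plate's middle, z up. In its frame (mm): steel plate x -91..91, y -122..111, top 70 above the bench. Lips 6 thick, 10 above the plate, run along both x sides and the +y end; free area x -85..85, y -122..105. The -y edge is open: chips pushed over it fall into the tray. A motor sits low on the +x side.
- plate (a point): Centre of the vibrating table's steel plate, on its top face (the shaker's origin raised by 70); axes as shaker.
- tray (a point): Centre of the inner floor of the catch tray, an open aluminium box under and beyond the plate's open edge, 163 from the shaker's origin along its -y, 5 above the bench. The tray spans y -216..-111, x -95..95 in the shaker's frame; walls 45 high, 5 thick. Axes as shaker.
- scraper: Scraper block, about 160 g, standing loose on its blade, left or right of the vibrating table. Origin at the centre of its underside, z up. Rubber blade 130 long (x) x 30 thick (y) x 14 high, a wood strip to 22 high, then a wooden grip 80 (x) x 22 thick (y), from 22 to 75 above the underside: grasp from above across the 22 mm.
- lever (a joint): Spring-return speed lever, rad: 0 at rest (raised), grows as pressed down. Clicks at 0.2, 0.4 and 0.6 (the third); a stop at 0.8 is too far. Let go, it springs back to 0. Push needed at the pad: about 4 N at first, 7 N at the third click, plus a bump of 2 N before each click. At value q the lever points 0.45 - q rad above level: 0.45 above at rest, 0.15 below at the third click.
- lever_pad (a point): Black pad on the end of the lever, 46 along the lever (its x) x 50 wide (y) x 12 thick. Origin at the centre of its top face, the spot to press, 120 from the pivot along the lever and 6 above the lever's centre line; z is the pad's normal. It is about 178 above the bench at rest, 108 at the third click.
- pivot (a point): Centre of the lever's level pivot pin, 120 above the bench, in a grey post (top 140) on a steel foot 110 x 90, fixed left or right of the vibrating table. The lever points along this frame's -x (towards the robot's side) and turns about its y. On the +y side a quadrant carries five studs 62 from the pivot: rest, three clicks, end stop; a pin on the lever points at them.
- chip1: Loose light-grey mortar chip, about 26 x 21 x 11, 14 g, on the plate at the start. Origin at the centre of its underside.
- chip2: Loose light-grey mortar chip, about 22 x 21 x 12, 14 g, on the plate at the start. Origin at the centre of its underside.
- chip3: Loose light-grey mortar chip, about 24 x 17 x 10, 14 g, on the plate at the start. Origin at the centre of its underside.
- chip4: Loose light-grey mortar chip, about 20 x 19 x 12, 14 g, on the plate at the start. Origin at the centre of its underside.
- chip5: Loose light-grey mortar chip, about 25 x 22 x 11, 14 g, on the plate at the start. Origin at the centre of its underside.
- tin: Bystander, not to be moved: small metal can, 62 dia x 60 high. Origin at the centre of its underside.
- weight: Bystander, not to be moved: brass knobbed weight, 52 dia x 62 high. Origin at the centre of its underside.
- spanner: Bystander, not to be moved: steel spanner lying flat on the bench. Origin at the centre of its underside.
- wingnut: Bystander, not to be moved: steel wing nut, 50 wide, 18 high. Origin at the centre of its underside.
There are look-alikes about, which are no part of the job. Of the things that look like the scraper, the middle-sized one is meant.

How it is judged:
By the outcome, as a careful person would: the job done as asked, in the order asked, and still so for the second after the job is handed in, while the arm keeps its last pose, push and grip.
It also fails if it takes over 72 s, if anything falls off the work surface, if the arm or the gripper's body presses on something with over 40 N, if the wrist force passes 120 N, or if a joint passes its speed limit or range.

### The arm

A 6-joint arm with a two-finger parallel gripper is mounted at the origin on the work surface. World frame = base frame: x ahead of the robot, y to its left, z up, the work surface at z = 0. Lengths are in m, angles in rad, forces in N, time in s.
With the tool pointing down it reaches from about 0.325 to 0.85 m from the base axis. Payload 15.5 kg.
Tool frame: the origin (TCP) lies at the very end of the fingers, on their centre line; the grasp point (between the pads) lies 19 mm behind it; x points along the fingers, y is the direction in which the jaws open and shut, and the axes are right-handed (so a half turn about x gives the same grasp; the last joint's range is limited). The gripper opens to 91 mm and grips with 3 to 60 N. Pads are 32 mm wide; open, the fingers measure 118 mm over their backs; the gripper's body (76 mm by 178 mm) begins 60 mm behind the grasp point.
Start: joints at [1.046, 0.494, 1.345, -0, 1.302, -0.096], TCP at [0.26, 0.568, 0.214] pointing down, gripper open.
Joint ranges: [-2.91, 2.91], [-0.82, 2.16], [0.22, 2.67], [-1.22, 4.37], [0.12, 2.79], [-3.08, 3.08]. Speed limits (rad/s): [1.89, 1.89, 2.57, 3.01, 3.01, 3.01].

### API

Orientations are given as a unit quaternion [x, y, z, w].
In Python, from cell import read_state, read_camera, job_done gives the robot as it stands.
- The arm moves only by the tool move_arm, never from a script. Its argument "series" is a list of rows, each a list of 3 entries, a list of its own where there are three numbers: the shift along the tool's x, y, z in cm, then the turn about the tool's x in degrees, then the opening in per cent of the stroke, from 0 (shut) to 100 (fully open). A call has 1 to 5 rows; each row is the pose to reach, as a shift and turn from the pose commanded when the call began, along the tool's axes at that moment; what a row does not reach only later rows make up. A row lasts 1/8 s, in which the tool goes at most 62.5 mm and 10.7 degrees, less where a joint would pass 70% of its speed; a pose out of reach is approached as far as the arm can. A call with a gripper value outside its range is refused whole. The fingers move at their own pace and stop on an object; "squeeze" is the grip in N (left out, the last holds). Time passes only in rows, so rows that repeat a pose let the fingers close. It gives the time, the measured TCP pose, the force and the opening at its end, in the units of the state.
- read_state(): the state, without advancing time (a new reading comes with each control period).
- read_camera(name): name is "scene" or "top" or "wrist"; returns a dict with "image" (384x512x3 uint8, red, green, blue), "z_map" (384x512 float32, m along the optical axis (not along the pixel's ray), 0 where there is no reading), "fx", "fy", "cx", "cy" (pixels), "dist" ([k1, k2, p1, p2, k3] as OpenCV has them; the pictures are not rectified), "origin" and "orientation" of the camera in the world; the wrist camera has in their place "T_tool_cam" (4x4, takes a point from camera to tool coordinates, whose origin is the TCP and whose axes are the tool frame's). Camera axes: x right, y down, z forward; pixel columns grow to the right and rows downward; lengths in m; the calibration is good to about 2 mm. A picture is of the moment at which its call begins: read the wrist's pose just before it.
- job_done(): hands the job in, once; it reports no verdict.
The state is a dict: "time": time; "joint_positions": joint angles; "qvel": joint speeds; "joint_efforts": joint torques, N m; "position": TCP position; "tool_rot": TCP orientation; "force": force on the tool from outside, world axes, zero at the start; "wrist_torque": the same for the moment, N m; "gripper_width": opening from 0.0 (shut) to 1.0 (fully open).
Only numpy, scipy, OpenCV 4.12 (cv2) and the standard library are available. Lean on these libraries where they do the work, as an engineer would, in place of code of your own. Each camera call takes 0.05 s, during which the arm holds its last target. There are 200 camera calls.

## Working session

There is one attempt and no reset: what is moved stays moved. The work goes in short steps, Python scripts to look and compute and a tool call to move; the robot and the scene stay as the last step left them, time stands still between calls to the robot, and variables do not carry over. Pictures are saved under pics/ and viewed, about 8 in all and at most 12, crops included, and the job is handed in when it is done.

Besides the shell and the picture viewer there is one more tool, called after "Call:" by a JSON object that holds its "op" and its "data", one argument or row to a line. move_arm: Moves the arm, as the interface text tells. Its arguments: {"type":"object","properties":{"series":{"type":"array"},"squeeze":{"type":"number"}},"required":["series"]}

```bash
ls; mkdir -p pics; cat > h.py <<'E'
import numpy as np, cv2, sys
sys.path.insert(0,'.')
from cell import read_state, read_camera, job_done
from scipy.spatial.transform import Rotation as R
def cam(name):
    s=read_state(); c=read_camera(name)
    if name=='wrist':
        T=np.eye(4);T[:3,:3]=R.from_quat(s['tool_rot']).as_matrix();T[:3,3]=s['position']
        c['T']=T@np.array(c['T_tool_cam'])
    else:
        T=np.eye(4);o=np.array(c['orientation']);T[:3,:3]=R.from_quat(o).as_matrix() if o.size==4 else o;T[:3,3]=c['origin'];c['T']=T
    c['K']=np.array([[c['fx'],0,c['cx']],[0,c['fy'],c['cy']],[0,0,1]])
    return c
def rays(c,px):
    u=cv2.undistortPoints(np.array(px,float).reshape(-1,1,2),c['K'],np.array(c['dist'],float))[:,0]
    return np.c_[u,np.ones(len(u))]
def onplane(c,px,z):
    d=rays(c,px)@c['T'][:3,:3].T;o=c['T'][:3,3]
    return o+d*((z-o[2])/d[:,2])[:,None]
def cloud(c):
    h,w=c['z_map'].shape
    g=np.stack(np.meshgrid(np.arange(w),np.arange(h)),-1).reshape(-1,2)
    P=rays(c,g)*c['z_map'].reshape(-1,1)
    return (P@c['T'][:3,:3].T+c['T'][:3,3]).reshape(h,w,3)
def proj(c,P):
    Ti=np.linalg.inv(c['T']);p,_=cv2.projectPoints(np.array(P,float).reshape(-1,1,3),cv2.Rodrigues(Ti[:3,:3])[0],Ti[:3,3],c['K'],np.array(c['dist'],float));return p[:,0]
def save(c,fn,crop=None,s=1):
    im=c['image'][:,:,::-1]
    if crop: a,b,d,e=crop; im=im[b:e,a:d]
    cv2.imwrite('pics/'+fn,cv2.resize(im,None,fx=s,fy=s,interpolation=cv2.INTER_CUBIC))
E
python3 - <<'E'
from h import *
s=read_state();print({k:np.round(v,4).tolist() for k,v in s.items()})
import pickle
for n in('top','scene'):
    c=cam(n);pickle.dump(c,open(n+'0.pkl','wb'));print(n,c['T'].round(3).tolist(),c['fx']);save(c,n+'0.png',s=1.56)
E
```

```text
pics
{'time': 0.0, 'joint_positions': [1.0455, 0.4942, 1.3461, -0.0, 1.3025, -0.0955], 'qvel': [0.0005, -0.002, 0.001, 0.0005, -0.0008, 0.0012], 'joint_efforts': [-0.0035, -87.8804, -38.1868, 0.0701, 0.0532, -0.0001], 'position': [0.2602, 0.5678, 0.2134], 'tool_rot': [0.1504, 0.691, -0.1512, 0.6907], 'force': [-0.0986, -0.0397, 0.1984], 'wrist_torque': [-0.0192, 0.0465, -0.0365], 'gripper_width': 0.9974}
top [[-0.014, -0.988, 0.152, 0.317], [-1.0, 0.014, 0.001, 0.08], [-0.003, -0.152, -0.988, 1.289], [0.0, 0.0, 0.0, 1.0]] 364.6153120818055
scene [[0.766, 0.502, -0.401, 0.982], [0.642, -0.612, 0.461, -0.48], [-0.014, -0.611, -0.791, 1.02], [0.0, 0.0, 0.0, 1.0]] 404.4919658808796
```

View pics/top0.png

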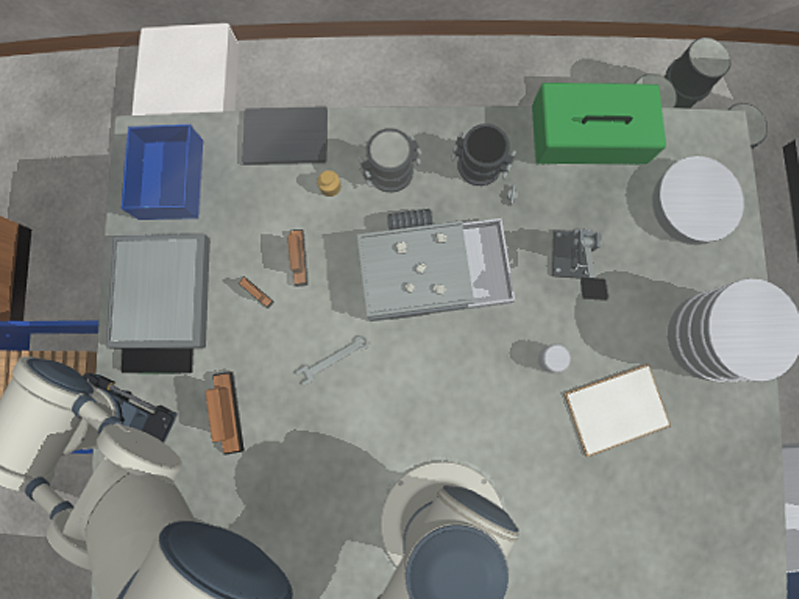

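View pics/scene0.png

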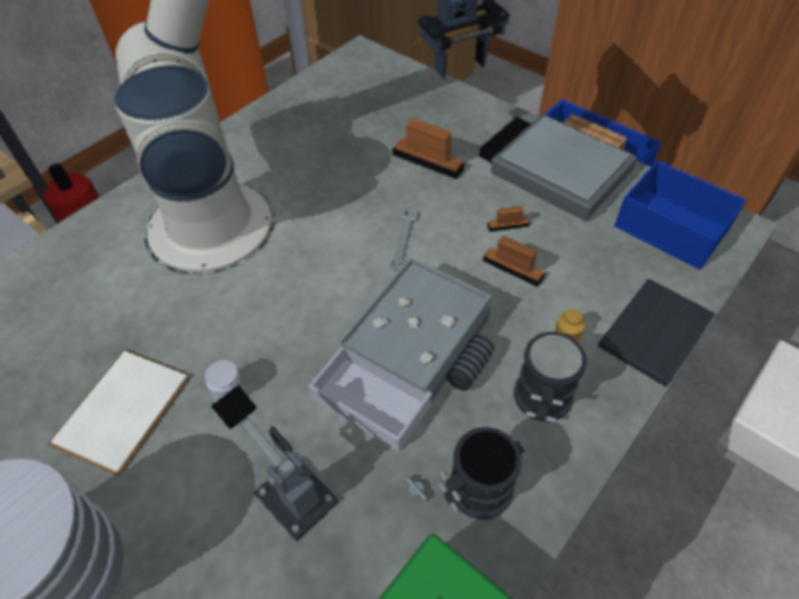

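The scene picture agrees with the top one: the lever and tray are on the robot's right, and the scraper candidates are on its left. In the top picture (800 px wide) they are large (224,412), medium (298,257) and small (256,292). I expect the medium one and will measure its length. The shaker plate is around (415,270) with its open edge to the right (-y), the five chips are on it, the lever post is at (575,252) and the pad at (594,288).

```bash
python3 - <<'E'
from h import *
import pickle
for n in('top','scene'):
    c=pickle.load(open(n+'0.pkl','rb'));P=cloud(c);im=c['image'].astype(int)
    print(n)
    hsv=cv2.cvtColor(c['image'],cv2.COLOR_RGB2HSV)
    m=((hsv[...,0]<15)&(hsv[...,1]>110)&(hsv[...,2]>60)&(P[...,2]<.12)&(P[...,2]>.008)).astype(np.uint8)
    k,l,st,ce=cv2.connectedComponentsWithStats(m)
    for i in range(1,k):
        if st[i,4]<60: continue
        Q=P[l==i]; 
        if abs(Q[:,0]).max()>1: continue
        top=Q[Q[:,2]>np.percentile(Q[:,2],90)-.006]
        r=cv2.minAreaRect(top[:,:2].astype(np.float32)*1000)
        print('brown px',ce[i].round(),st[i,4],'zmax',np.percentile(Q[:,2],95).round(3),'top rect',np.round(r[0],1),np.round(r[1],1),round(r[2],1))
    # plate
    X,Y,Z=P[...,0],P[...,1],P[...,2]
    reg=(X>.35)&(X<.75)&(Y>-.25)&(Y<.25)
    pl=reg&(abs(Z-.07)<.006);lip=reg&(Z>.074)&(Z<.086)
    k,l,st,ce=cv2.connectedComponentsWithStats(pl.astype(np.uint8));i=1+st[1:,4].argmax()
    r=cv2.minAreaRect(P[l==i][:,:2].astype(np.float32)*1000);print('plate',r,'z',np.median(Z[l==i]))
    # chips: bright, above plate
    ch=reg&(hsv[...,1]<45)&(hsv[...,2]>185)&(Z>.06)&(Z<.095)
    k,l,st,ce=cv2.connectedComponentsWithStats(ch.astype(np.uint8))
    for i in range(1,k):
        if st[i,4]>8: print('chip',ce[i].round(1),st[i,4],onplane(c,[ce[i]],.08)[0,:2].round(4))
    # pad
    bl=(im.max(2)<45)&(Z>.1)&(Z<.2)&(X>.3)&(X<.7)&(Y<-.1)
    k,l,st,ce=cv2.connectedComponentsWithStats(bl.astype(np.uint8))
    for i in range(1,k):
        if st[i,4]>15:
            Q=P[l==i];print('pad',ce[i].round(1),st[i,4],np.median(Q,0).round(4),cv2.minAreaRect(Q[:,:2].astype(np.float32)*1000))
    q=reg=(X>.4)&(X<.75)&(Y<-.2)&(Y>-.5)&(Z>.03)&(Z<.2)
    k,l,st,ce=cv2.connectedComponentsWithStats(q.astype(np.uint8))
    for i in range(1,k):
        if st[i,4]>40: Q=P[l==i];print('lever?',ce[i].round(1),st[i,4],Q.min(0).round(3),Q.max(0).round(3))
c=pickle.load(open('top0.pkl','rb'));d=pickle.load(open('scene0.pkl','rb'))
a=cv2.resize(c['image'][130:200,340:410],(520,520),interpolation=cv2.INTER_CUBIC)
b=cv2.resize(c['image'][130:215,145:215],(280,340),interpolation=cv2.INTER_CUBIC)
o=np.zeros((520,800,3),np.uint8);o[:,:520]=a;o[:340,520:]=b
cv2.imwrite('pics/crop1.png',o[...,::-1])
E
```

```text
top
brown px [142. 265.] 671 zmax 0.105 top rect [248.4 474.1] [107.2  28.2] 7.9
plate ((556.3702392578125, 52.878021240234375), (181.25531005859375, 232.4792022705078), 6.753659248352051) z 0.06986970803446557
chip [282.8 151.9] 16 [ 0.6239 -0.006 ]
chip [257.1 158.1] 26 [0.6037 0.0821]
chip [269.5 171.7] 15 [0.5558 0.0409]
chip [263. 184.] 9 [0.5141 0.0634]
chip [282. 185.] 15 [ 5.098e-01 -4.000e-04]
chip [352.9 228.3] 26 [ 0.3608 -0.2331]
lever? [375.4 167.5] 715 [ 0.467 -0.343  0.031] [ 0.639 -0.277  0.19 ]
scene
brown px [144.   7.] 404 zmax 0.078 top rect [-613.8  582.1] [82.5 22.2] 69.7
brown px [482.   9.] 1289 zmax 0.098 top rect [ 652.9 1525.2] [ 27.1 145.9] 89.5
brown px [74. 18.] 270 zmax 0.118 top rect [-692.6  296.9] [142.1  32.2] 31.9
brown px [275.  92.] 750 zmax 0.104 top rect [253.9 474.4] [109.   31.8] 8.0
brown px [326. 139.] 213 zmax 0.055 top rect [523.4 418.1] [49.6 13.5] 52.0
brown px [330. 165.] 506 zmax 0.076 top rect [603.6 318.9] [76.2 22.9] 7.3
plate ((561.2809448242188, 52.36993408203125), (182.65379333496094, 232.9843292236328), 6.6085309982299805) z 0.07008378979344698
pad [149.8 260.5] 388 [ 0.4959 -0.3032  0.1767] ((495.6091003417969, -302.5242614746094), (47.768985748291016, 40.291446685791016), 86.26644897460938)
lever? [172.7 289.2] 1576 [ 0.472 -0.339  0.03 ] [ 0.639 -0.277  0.189]
```

View pics/crop1.png

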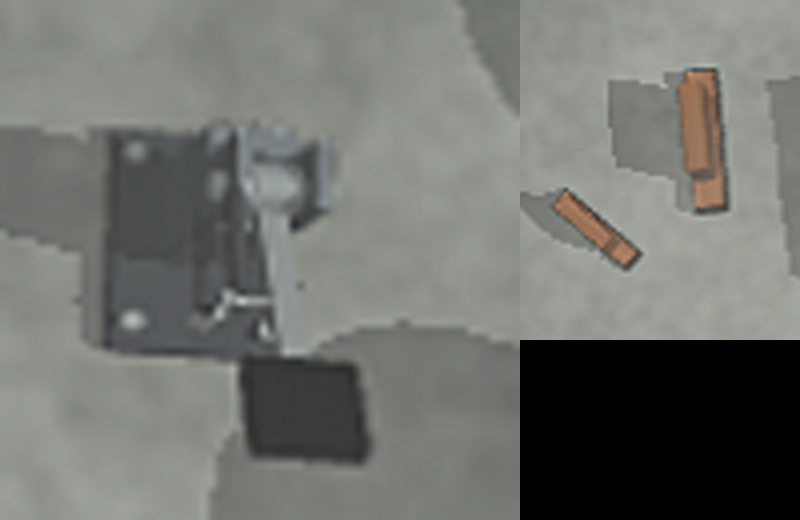

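The crop shows the lever foot, post and pad on the left, and the medium and small scrapers on the right. The medium block's grip measures 76x23 at 75 high, against 80x22x75 given. The large one is 109 mm long and 104 high, and the small one is 50 mm long and 55 high, so the medium one is the scraper. I'll move above it and refine with the wrist camera.

```bash
cat >> h.py <<'E'
def goto(x,y,z,yaw_y=None,s=None):
    """shift (cm, tool axes) + turn (deg); yaw_y = world heading (deg) of tool y, mod 180"""
    s=s or read_state();M=R.from_quat(s['tool_rot']).as_matrix()
    sh=M.T@(np.array([x,y,z])-s['position'])*100
    cur=np.degrees(np.arctan2(M[1,1],M[0,1]))
    t=0 if yaw_y is None else -((yaw_y-cur+90)%180-90)
    print('tool y heading',cur.round(2),'tilt',M[:,0].round(3),'shift cm',sh.round(2),'turn',round(t,1),'j6',s['joint_positions'][5].round(2))
E
python3 -c "
from h import *
goto(.604,.319,.2,97.3);goto(.604,.319,.2)"
```

```text
tool y heading 65.38 tilt [-0.001 -0.001 -1.   ] shift cm [ 1.35 -8.3  41.62] turn -31.9 j6 -0.1
tool y heading 65.38 tilt [-0.001 -0.001 -1.   ] shift cm [ 1.35 -8.3  41.62] turn 0 j6 -0.1
```

Call:
{"op": "move_arm", "data": {
  "series": [
    [[0.5,-1.2,6],-8,100],
    [[0.5,-2.4,12],-16,100],
    [[0.5,-3.6,18],-24,100],
    [[0.5,-4.8,24],-32,100],
    [[0.5,-6,30],-32,100]
  ],
  "squeeze": 25
}}

```text
time: 0.72
position: [0.5095, 0.3871, 0.2087]
tool_rot: [-0.046, 0.706, 0.046, 0.705]
force: [0.8, 0.7, 0.2]
gripper_width: 1.0
```

```bash
python3 -c "
from h import *
goto(.604,.319,.2,97.3)"
```

```text
tool y heading 97.51 tilt [-0. -0. -1.] shift cm [ 0.87 -7.99  8.48] turn 0.2 j6 -1.15
```

Call:
{"op": "move_arm", "data": {
  "series": [
    [[0.3,-4,4],0,100],
    [[0.8,-8,8.5],0,100],
    [[0.8,-8,8.5],0,100]
  ]
}}

```text
time: 1.1
position: [0.6055, 0.3171, 0.1997]
tool_rot: [-0.044, 0.706, 0.044, 0.706]
force: [-0.8, 1.1, 0.3]
gripper_width: 0.999
```

```bash
python3 - <<'E'
from h import *
c=cam('wrist');P=cloud(c);Z=P[...,2]
hsv=cv2.cvtColor(c['image'],cv2.COLOR_RGB2HSV)
print(read_state()['position'])
m=((hsv[...,0]<15)&(hsv[...,1]>110)&(Z>.06)&(Z<.09)).astype(np.uint8)
k,l,st,ce=cv2.connectedComponentsWithStats(m)
for i in range(1,k):
    if st[i,4]>200:
        Q=P[l==i];print(ce[i],st[i],np.median(Z[l==i]),cv2.minAreaRect(Q[:,:2].astype(np.float32)*1000))
pl=(abs(Z-.07)<.004)&(P[...,1]<.25)
Q=P[pl]
if len(Q): print('plate',Q.min(0),Q.max(0),len(Q))
save(c,'w1.png',s=1.2)
goto(.604,.319,.2,97.3)
E
```

```text
[0.60373452 0.31862154 0.19998316]
[261.70574388 175.58804143] [ 249  132   27   89 2124] 0.07520173495174082 ((597.6187744140625, 321.4122009277344), (80.39376068115234, 22.020431518554688), 5.921589374542236)
plate [0.46524796 0.07639085 0.06600265] [0.63843732 0.18048385 0.07399668] 16444
tool y heading 97.22 tilt [-0.001 -0.    -1.   ] shift cm [-0.    0.03  0.03] turn -0.1 j6 -1.3
```

View pics/w1.png

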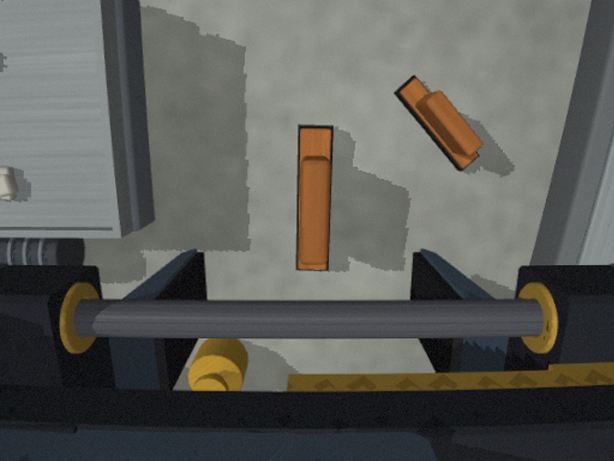

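The wrist view shows the medium scraper at (315,200), with a grip of 80x22 at z=75. The small look-alike is at (445,120) and the weight at (218,365), clear of the fingers. Descending to grasp.

```bash
python3 -c "
from h import *
goto(.598,.321,.031,96.5)"
```

```text
tool y heading 97.22 tilt [-0.001 -0.    -1.   ] shift cm [16.9   0.31 -0.52] turn 0.7 j6 -1.3
```

Call:
{"op": "move_arm", "data": {
  "series": [
    [[5,0.3,-0.5],0.7,100],
    [[10,0.3,-0.5],0.7,100],
    [[14.5,0.3,-0.5],0.7,60],
    [[16.9,0.3,-0.5],0.7,50],
    [[16.9,0.3,-0.5],0.7,20]
  ]
}}

```text
time: 1.78
position: [0.5953, 0.3228, 0.0303]
tool_rot: [-0.042, 0.707, 0.041, 0.705]
force: [-0.5, -1.2, 1.2]
gripper_width: 0.703
```

Call:
{"op": "move_arm", "data": {
  "series": [
    [[0,0,0],0,5],
    [[0,0,0],0,5],
    [[0,0,0],0,5],
    [[0,0,0],0,5]
  ],
  "squeeze": 35
}}

```text
time: 2.28
position: [0.5975, 0.3225, 0.0324]
tool_rot: [-0.041, 0.706, 0.041, 0.706]
force: [0.6, -2.3, 0.4]
gripper_width: 0.263
```

Call:
{"op": "move_arm", "data": {
  "series": [
    [[0,0,0],0,5],
    [[-3,0,0],0,5],
    [[-8,0,0],0,5],
    [[-14,0,0],0,5],
    [[-14,0,0],0,5]
  ]
}}

```text
time: 2.9
position: [0.5997, 0.3236, 0.1769]
tool_rot: [-0.04, 0.703, 0.042, 0.709]
force: [-0.4, -0.6, -1.4]
gripper_width: 0.239
```

```bash
python3 - <<'E'
from h import *
s=read_state();print(s['position'],s['gripper_width'],s['force'])
a=np.radians(6.7)
def sh(x,y,o=(.5582,.0581)): return np.array(o)+[x*np.cos(a)-y*np.sin(a),x*np.sin(a)+y*np.cos(a)]
c=cam('wrist');P=cloud(c);Z=P[...,2]
hsv=cv2.cvtColor(c['image'],cv2.COLOR_RGB2HSV)
m=((hsv[...,0]<15)&(hsv[...,1]>110)&(Z>.1)).astype(np.uint8)
pl=((abs(Z-.07)<.004)&(P[...,1]<.25));Q=P[pl]
L=Q[(Q[:,1]>.1)]
print('plate +y edge', [(x,np.percentile(L[abs(L[:,0]-x)<.01][:,1],99).round(4)) for x in(.5,.54,.58)])
p=sh(15e-3,72e-3);print(p);goto(*p,.171,96.7)
save(c,'w2.png',s=1.2)
E
```

```text
[0.59968197 0.32355422 0.17689291] 0.23883076308460344 [-0.3787487  -0.59838874 -1.41744493]
plate +y edge [(0.5, np.float64(0.1652)), (0.54, np.float64(0.1699)), (0.58, np.float64(0.1751))]
[0.56469727 0.13135835]
tool y heading 96.67 tilt [ 0.003  0.002 -1.   ] shift cm [  0.25 -18.64  -5.56] turn -0.0 j6 -1.28
```

View pics/w2.png

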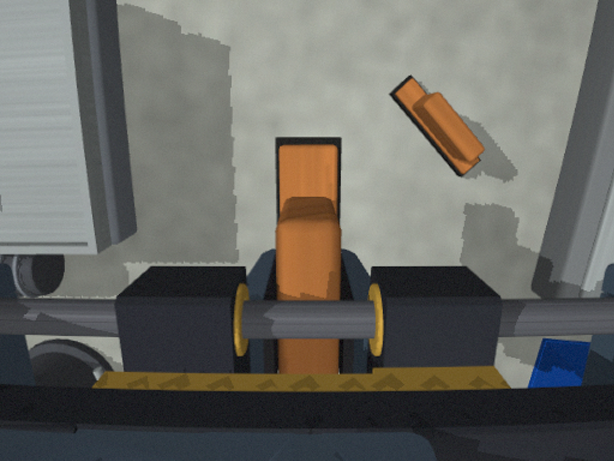

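Call:
{"op": "move_arm", "data": {
  "series": [
    [[0.2,-4.5,-1.4],0,5],
    [[0.2,-9.5,-2.8],0,5],
    [[0.2,-14.5,-4.2],0,5],
    [[0.2,-18.6,-5.6],0,5],
    [[0.2,-18.6,-5.6],0,5]
  ]
}}

```text
time: 3.58
position: [0.5618, 0.1286, 0.1684]
tool_rot: [-0.04, 0.707, 0.04, 0.705]
force: [1.1, -0.6, -1.9]
gripper_width: 0.233
```

```bash
python3 - <<'E'
from h import *
for i in range(2): c=cam('wrist')
s=read_state();print(s['position'])
P=cloud(c);Z=P[...,2]
hsv=cv2.cvtColor(c['image'],cv2.COLOR_RGB2HSV)
M=R.from_quat(s['tool_rot']).as_matrix()
T=(P-s['position'])@M  # tool coords
br=(hsv[...,0]<15)&(hsv[...,1]>110)&(Z>.1)
strip=br&(abs(Z-(s['position'][2]-.009))<.006)
Q=T[strip];print('strip tool z min',np.percentile(Q[:,2],1),'y',np.percentile(Q[:,1],[2,98]),len(Q))
Q=T[br];print('all brown tool zmin',np.percentile(Q[:,2],.5))
# lips: z .077-.083
lp=(Z>.077)&(Z<.084);print('lip n',lp.sum())
a=np.radians(6.7);o=np.array([.5582,.0581])
S=(P[...,:2]-o)@np.array([[np.cos(a),-np.sin(a)],[np.sin(a),np.cos(a)]])
A=S[lp]
near=A[A[:,0]<-.06];print('near lip x in shaker',np.percentile(near[:,0],[2,50,98]) if len(near) else None)
far=A[A[:,1]>.09];print('y lip',np.percentile(far[:,1],[2,50,98]) if len(far) else None)
far=A[A[:,0]>.07];print('far lip',np.percentile(far[:,0],[2,50,98]) if len(far) else None)
for yy in (-.08,-.04,0,.04): 
    q=near[abs(near[:,1]-yy)<.015]; print(yy,len(q),np.median(q[:,0]) if len(q) else 0)
save(c,'w3.png',s=1.2)
E
```

```text
[0.56282376 0.13106935 0.16886081]
strip tool z min -0.06271117125928637 y [-0.01269227  0.01227435] 2247
all brown tool zmin -0.0627455287515278
lip n 6340
near lip x in shaker [-0.09398488 -0.0902188  -0.06149359]
y lip [0.09248719 0.10873382 0.11228829]
far lip [0.08589489 0.08717341 0.08813234]
-0.08 321 -0.09050149696470564
-0.04 535 -0.08931524792060128
0 386 -0.09086873665198979
0.04 353 -0.09085925213763474
```

View pics/w3.png

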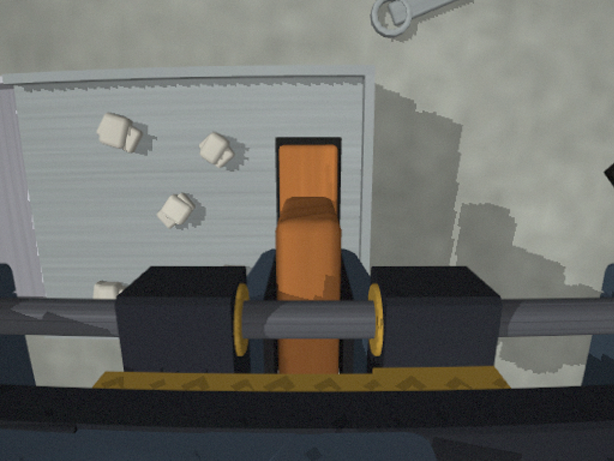

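The view shows the blade in over the plate at (308,140–370), the +y lip at (368,150), the near lip at (190,75), and chips at (118,130), (215,148), (176,210) and (105,290), all ahead of the blade. Lowering.

```bash
cat >> h.py <<'E'
A=np.radians(6.7);O=np.array([.557,.0588])
def sh(x,y): return O+[x*np.cos(A)-y*np.sin(A),x*np.sin(A)+y*np.cos(A)]
E
python3 -c "
from h import *
goto(*sh(.014,.070),.101,96.7)
goto(*sh(.014,-.135),.101,96.7)"
```

```text
tool y heading 96.62 tilt [-0.002  0.    -1.   ] shift cm [ 6.79 -0.11 -0.01] turn -0.1 j6 -1.56
tool y heading 96.62 tilt [-0.002  0.    -1.   ] shift cm [ 6.780e+00 -2.061e+01  2.000e-02] turn -0.1 j6 -1.56
```

Call:
{"op": "move_arm", "data": {
  "series": [
    [[3.5,0,0],0,5],
    [[5.5,0,0],0,5],
    [[6.5,0,0],0,5],
    [[6.9,0,0],0,5],
    [[6.9,0,0],0,5]
  ]
}}

```text
time: 4.3
position: [0.5632, 0.1321, 0.1018]
tool_rot: [-0.041, 0.706, 0.042, 0.706]
force: [-6.4, 1.7, 12.4]
gripper_width: 0.239
```

Call:
{"op": "move_arm", "data": {
  "series": [
    [[-0.05,-2,0],0,5],
    [[-0.05,-4.5,0],0,5],
    [[-0.05,-7,0],0,5],
    [[-0.05,-9.5,0],0,5],
    [[-0.05,-12,0],0,5]
  ]
}}

```text
time: 4.92
position: [0.5779, 0.0113, 0.1018]
tool_rot: [-0.041, 0.706, 0.041, 0.706]
force: [0.4, 2.6, 2.7]
gripper_width: 0.238
```

Call:
{"op": "move_arm", "data": {
  "series": [
    [[0,-2,0],0,5],
    [[0,-4,0],0,5],
    [[0,-6,0],0,5],
    [[0,-8,0],0,5],
    [[0,-8.8,0],0,5]
  ]
}}

```text
time: 5.55
position: [0.5879, -0.0765, 0.1017]
tool_rot: [-0.041, 0.706, 0.041, 0.706]
force: [0.2, 0.6, -1.3]
gripper_width: 0.239
```

```bash
python3 - <<'E'
from h import *
s=read_state();print(s['position'],s['force'],s['gripper_width'])
c=cam('wrist');save(c,'w4.png',s=1.2)
goto(*sh(-.014,.070),.15,96.7)
E
```

```text
[ 0.58791784 -0.07651641  0.10166893] [ 0.15570773  0.62582453 -1.26602011] 0.2392273199286936
tool y heading 96.64 tilt [ 0.001 -0.001 -1.   ] shift cm [-4.86 20.86 -2.91] turn -0.1 j6 -1.92
```

View pics/w4.png

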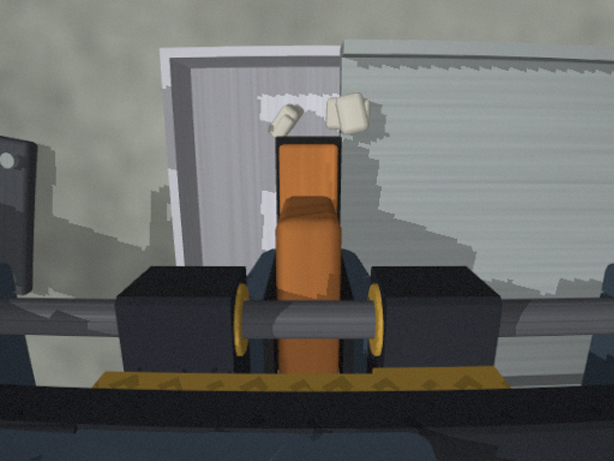

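The sweep took most chips over. One chip sits half on the edge at (350,112), and another at (285,120) is already down in the tray. Second sweep, on the -x side.

```bash
python3 -c "
from h import *
goto(*sh(-.015,.0),.101,96.7)"
```

```text
tool y heading 96.64 tilt [ 0.001 -0.001 -1.   ] shift cm [ 0.04 13.86 -3.01] turn -0.1 j6 -1.92
```

Call:
{"op": "move_arm", "data": {
  "series": [
    [[-3,0,0],0,5],
    [[-4,3.5,-1],0,5],
    [[-4,8.5,-2],0,5],
    [[-4,13.7,-2.9],0,5],
    [[-2,13.7,-2.9],0,5]
  ]
}}

```text
time: 6.22
position: [0.5424, 0.0603, 0.1222]
tool_rot: [-0.042, 0.705, 0.043, 0.706]
force: [1.0, -1.4, -2.0]
gripper_width: 0.242
```

Call:
{"op": "move_arm", "data": {
  "series": [
    [[1,0,0],0,5],
    [[1.8,0,0],0,5],
    [[2.05,0,0],0,5],
    [[2.05,0,0],0,5]
  ]
}}

```text
time: 6.72
position: [0.5429, 0.0568, 0.1017]
tool_rot: [-0.041, 0.706, 0.041, 0.706]
force: [-5.5, 1.3, 15.2]
gripper_width: 0.238
```

```bash
python3 -c "
from h import *
print(read_state()['force'])
goto(*sh(-.015,-.137),.101,96.7)"
```

```text
[-5.50332324  1.28988777 15.23090438]
tool y heading 96.62 tilt [ 0.  0. -1.] shift cm [  0.07 -13.67  -0.06] turn -0.1 j6 -1.69
```

Call:
{"op": "move_arm", "data": {
  "series": [
    [[-0.05,-2.5,0],0,5],
    [[-0.05,-5,0],0,5],
    [[-0.05,-7.5,0],0,5],
    [[-0.05,-9.5,0],0,5],
    [[-0.05,-11.5,0],0,5]
  ]
}}

```text
time: 7.35
position: [0.5565, -0.0579, 0.1017]
tool_rot: [-0.041, 0.706, 0.041, 0.706]
force: [-0.8, 3.9, 5.5]
gripper_width: 0.235
```

Call:
{"op": "move_arm", "data": {
  "series": [
    [[0,-2,0],0,5],
    [[0,-2.5,0],0,5],
    [[-4,-2.5,0],0,5],
    [[-9,-2.5,0],0,5],
    [[-13,0,0],0,5]
  ]
}}

```text
time: 7.98
position: [0.5564, -0.0574, 0.2331]
tool_rot: [-0.041, 0.706, 0.04, 0.706]
force: [1.3, 0.4, -1.4]
gripper_width: 0.24
```

```bash
python3 - <<'E'
from h import *
import pickle
s=read_state();print(s['position'],s['force'])
c=cam('top');pickle.dump(c,open('top1.pkl','wb'));d=cam('wrist')
a=cv2.resize(c['image'][125:215,215:345],(800,554),interpolation=cv2.INTER_CUBIC)
cv2.imwrite('pics/t1.png',a[...,::-1])
w=cv2.resize(d['image'],(800,600));cv2.imwrite('pics/w5.png',w[...,::-1])
E
```

```text
[ 0.55638753 -0.05740757  0.23308891] [ 1.31572776  0.44405968 -1.36944613]
```

View pics/w5.png

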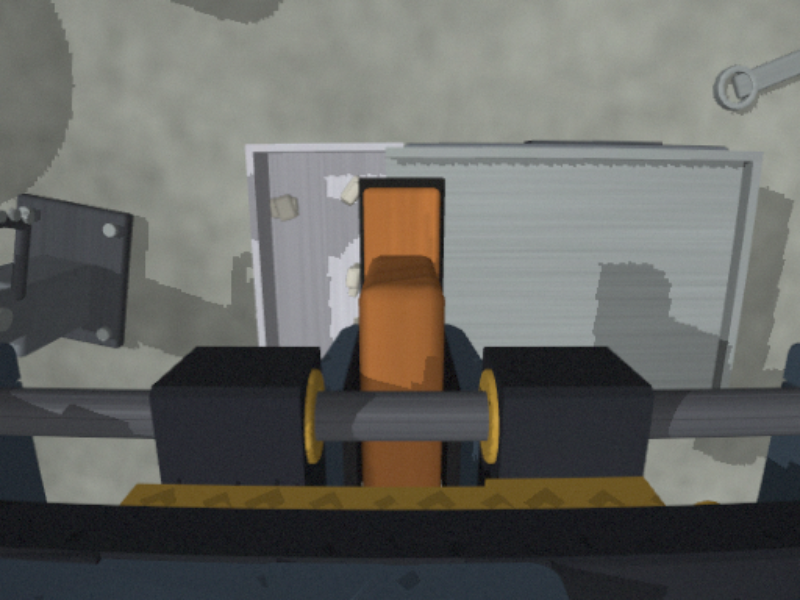

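Three chips are visible in the tray, at (285,207), (350,190) and (355,280), and the visible part of the plate is clear. I'll carry the scraper back to its known-free spot and look at the rest once the arm is out of the way.

```bash
python3 -c "
from h import *
goto(.598,.323,.18,96.7)"
```

```text
tool y heading 96.74 tilt [ 0.006 -0.001 -1.   ] shift cm [ 5.54 37.11  8.41] turn 0.0 j6 -1.89
```

Call:
{"op": "move_arm", "data": {
  "series": [
    [[0,5,1],0,5],
    [[0,11,2.5],0,5],
    [[0,17,4],0,5],
    [[1,23,5.5],0,5],
    [[2,29,7],0,5]
  ]
}}

```text
time: 8.7
position: [0.5916, 0.2409, 0.2101]
tool_rot: [-0.041, 0.706, 0.041, 0.706]
force: [1.8, 0.1, -1.9]
gripper_width: 0.243
```

Call:
{"op": "move_arm", "data": {
  "series": [
    [[1,5,1],0,5],
    [[3,8,1.4],0,5],
    [[3.3,8,1.4],0,5]
  ]
}}

```text
time: 9.07
position: [0.595, 0.3217, 0.1754]
tool_rot: [-0.043, 0.707, 0.042, 0.705]
force: [0.3, -1.5, -1.8]
gripper_width: 0.239
```

```bash
python3 - <<'E'
from h import *
import pickle
c=cam('top');pickle.dump(c,open('top1.pkl','wb'))
c2=cam('scene')
a=cv2.resize(c['image'][125:215,215:345],(800,554),interpolation=cv2.INTER_CUBIC)
b=cv2.resize(c2['image'][155:295,190:330],(554,554),interpolation=cv2.INTER_CUBIC)
cv2.imwrite('pics/t2.png',cv2.resize(np.hstack([a,b]),(800,327))[...,::-1])
goto(.598,.323,.033,96.7)
E
```

```text
tool y heading 96.71 tilt [-0.002 -0.001 -1.   ] shift cm [14.41  0.32  0.27] turn 0.0 j6 -1.28
```

View pics/t2.png

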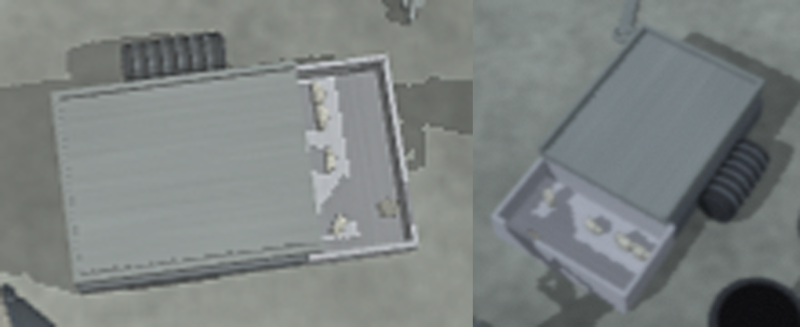

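All five chips are in the tray, at (318,90), (322,112), (331,158), (340,224) and (387,208), and the plate is bare. Now setting the scraper down.

Call:
{"op": "move_arm", "data": {
  "series": [
    [[5,0.2,0.2],0,5],
    [[10,0.2,0.2],0,5],
    [[13,0.2,0.2],0,5],
    [[14.3,0.2,0.2],0,5],
    [[14.5,0.2,0.2],0,5]
  ]
}}

```text
time: 9.8
position: [0.5986, 0.3217, 0.0337]
tool_rot: [-0.041, 0.706, 0.041, 0.706]
force: [0.6, 0.4, -1.2]
gripper_width: 0.239
```

Call:
{"op": "move_arm", "data": {
  "series": [
    [[0,0,0],0,5],
    [[0,0,0],0,5]
  ]
}}

```text
time: 10.05
position: [0.599, 0.3226, 0.0348]
tool_rot: [-0.041, 0.705, 0.041, 0.707]
force: [-1.0, 0.1, -0.8]
gripper_width: 0.242
```

Call:
{"op": "move_arm", "data": {
  "series": [
    [[0.1,0,0],0,5],
    [[0.2,0,0],0,5],
    [[0.2,0,0],0,5]
  ]
}}

```text
time: 10.42
position: [0.5985, 0.3224, 0.0318]
tool_rot: [-0.041, 0.706, 0.041, 0.706]
force: [-0.4, -0.3, 3.7]
gripper_width: 0.243
```

Contact at 3.7 N (about 5 N on the bench). Releasing, opening partly at first.

Call:
{"op": "move_arm", "data": {
  "series": [
    [[0,0,0],0,60],
    [[0,0,0],0,70],
    [[0,0,0],0,70],
    [[0,0,0],0,70],
    [[-3,0,0],0,70]
  ]
}}

```text
time: 11.05
position: [0.5969, 0.3217, 0.0598]
tool_rot: [-0.042, 0.707, 0.041, 0.705]
force: [0.7, 0.2, 0.4]
gripper_width: 0.693
```

Call:
{"op": "move_arm", "data": {
  "series": [
    [[-5,0,0],0,70],
    [[-10,0,0],0,70],
    [[-16,0,0],0,70],
    [[-18,0,0],0,50],
    [[-18,0,0],0,0]
  ]
}}

```text
time: 11.68
position: [0.599, 0.3226, 0.2432]
tool_rot: [-0.041, 0.705, 0.042, 0.707]
force: [-0.1, 0.1, -1.7]
gripper_width: 0.514
```

```bash
python3 - <<'E'
from h import *
c=cam('wrist');P=cloud(c);Z=P[...,2];hsv=cv2.cvtColor(c['image'],cv2.COLOR_RGB2HSV)
m=(hsv[...,0]<15)&(hsv[...,1]>110)&(Z>.06)&(Z<.09);Q=P[m]
print('scraper',m.sum(),np.median(Q,0),cv2.minAreaRect(Q[:,:2].astype(np.float32)*1000),read_state()['gripper_width'])
# lever from scene+top clouds
import pickle
for n in('top','scene'):
    c=pickle.load(open(n+'0.pkl','rb'));P=cloud(c);X,Y,Z=P[...,0],P[...,1],P[...,2]
    b=(c['image'].max(2)<70)&(Z>.14)&(Z<.2)&(X>.4)&(X<.6)&(Y<-.2)&(Y>-.4)
    k,l,st,ce=cv2.connectedComponentsWithStats(b.astype(np.uint8));i=1+st[1:,4].argmax();Q=P[l==i]
    # plane normal
    q=Q-np.median(Q,0);q=q[abs(q[:,2])<.02];n_=np.linalg.svd(q-q.mean(0),full_matrices=False)[2][2]
    r=cv2.minAreaRect(Q[:,:2].astype(np.float32)*1000)
    print(n,st[i,4],np.median(Q,0).round(4),'normal',n_.round(3),r)
    f=(Z>.005)&(Z<.03)&(X>.55)&(X<.75)&(Y<-.2)&(Y>-.45);
    f=(Z>.134)&(Z<.148)&(X>.56)&(X<.75)&(Y<-.2)&(Y>-.45);Q=P[f];print(' post',len(Q),Q.mean(0).round(4) if len(Q) else '',Q.min(0),Q.max(0))
goto(.497,-.304,.25)
E
```

```text
scraper 1633 [0.59547583 0.32275818 0.07530752] ((597.9486083984375, 323.27728271484375), (80.22689819335938, 21.424978256225586), 6.292425632476807) 0.46442969325876426
top 203 [ 0.4901 -0.3015  0.1785] normal [-0.397  0.033 -0.917] ((492.1546936035156, -302.5134582519531), (49.37584686279297, 43.10835266113281), 84.21293640136719)
 post 92 [ 0.5954 -0.3081  0.1395] [ 0.56214734 -0.33527041  0.1340286 ] [ 0.622947   -0.28408034  0.14780663]
scene 429 [ 0.4959 -0.3033  0.1767] normal [ 0.451 -0.033  0.892] ((495.36224365234375, -302.50848388671875), (49.74940872192383, 40.76519012451172), 85.43746948242188)
 post 168 [ 0.5948 -0.3066  0.1399] [ 0.56025128 -0.33482437  0.13405283] [ 0.62356125 -0.28255233  0.14774059]
tool y heading 96.67 tilt [ 0.  0. -1.] shift cm [ -0.88 -61.03 -17.34] turn 0 j6 -1.28
```

The scraper stands upright and free: top at z=75, at (598,323) mm, 80x22. For the lever, the pad top is at about (494,-303,178), frame yaw is about -4.6° and the tilt agrees with 0.45. That puts the pivot at about (599,-311). Moving over the pad with the fingers closed.

Call:
{"op": "move_arm", "data": {
  "series": [
    [[-1.5,-6,-1.7],4,0],
    [[-1.5,-12,-3.4],8,0],
    [[-1.5,-18,-5.1],11.3,0],
    [[-1.5,-24,-6.8],11.3,0],
    [[-1.5,-30,-8.5],11.3,0]
  ]
}}

```text
time: 12.35
position: [0.5475, 0.0137, 0.2548]
tool_rot: [0.029, 0.707, -0.028, 0.706]
force: [0.9, -0.1, -0.5]
gripper_width: 0.004
```

```bash
cat >> h.py <<'E'
L=np.radians(-4.6);PV=np.array([.599,-.311])
def padtip(q,h=.014,dr=0.):
    t=.45-q;rc=.12*np.cos(t)-.006*np.sin(t);zc=.12+.12*np.sin(t)+.006*np.cos(t)
    r=rc+dr;z=zc+dr*np.tan(t)+h*abs(np.tan(t))
    xy=PV+r*np.array([-np.cos(L),-np.sin(L)]);return xy[0],xy[1],z
E
python3 -c "
from h import *
print(padtip(0),padtip(.6))
x,y,z=padtip(0);goto(x,y,.25,85.4)"
```

```text
(np.float64(0.4938957884084776), np.float64(-0.3025435159248884), np.float64(0.18436131762609576)) (np.float64(0.47983592422167864), np.float64(-0.3014122861121766), np.float64(0.11011594362360047))
tool y heading 85.38 tilt [-0.003  0.    -1.   ] shift cm [  0.49 -31.96  -2.8 ] turn -0.0 j6 -1.57
```

Call:
{"op": "move_arm", "data": {
  "series": [
    [[0.5,-6,-0.5],0,0],
    [[0.5,-12,-1],0,0],
    [[0.5,-18,-1.6],0,0],
    [[0.5,-24,-2.2],0,0],
    [[0.5,-30,-2.7],0,0]
  ]
}}

```text
time: 12.98
position: [0.4965, -0.2828, 0.2497]
tool_rot: [0.029, 0.707, -0.028, 0.706]
force: [0.3, 0.5, 0.0]
gripper_width: 0.007
```

Call:
{"op": "move_arm", "data": {
  "series": [
    [[0,-2,-0.1],0,0],
    [[0,-2,-0.1],0,0],
    [[0,-2,-0.1],0,0]
  ]
}}

```text
time: 13.35
position: [0.4952, -0.2997, 0.2508]
tool_rot: [0.029, 0.707, -0.028, 0.706]
force: [-0.4, -0.4, -0.2]
gripper_width: 0.004
```

```bash
python3 - <<'E'
from h import *
c=cam('wrist');c=cam('wrist');P=cloud(c);Z=P[...,2];s=read_state();print(s['position'],s['force'])
m=(c['image'].max(2)<70)&(Z>.14)&(Z<.2)&(P[...,0]>.45)&(P[...,0]<.53)
k,l,st,ce=cv2.connectedComponentsWithStats(m.astype(np.uint8))
for i in range(1,k):
    if st[i,4]>100:
        Q=P[l==i];print(ce[i],st[i],np.median(Q,0).round(4),Q.min(0).round(3),Q.max(0).round(3))
save(c,'w6.png',s=1.2)
x,y,z=padtip(0);goto(x,y,.188,85.4)
E
```

```text
[ 0.4954737  -0.29967734  0.2512505 ] [0.088341   0.20255439 0.61905504]
[249.40239672 190.08514664] [ 216  167   70   55 3171] [ 0.4841 -0.3035  0.1815] [ 0.466 -0.33   0.16 ] [ 0.516 -0.277  0.189]
tool y heading 85.47 tilt [-0.     0.001 -1.   ] shift cm [ 6.32 -0.3  -0.13] turn 0.1 j6 -2.14
```

View pics/w6.png

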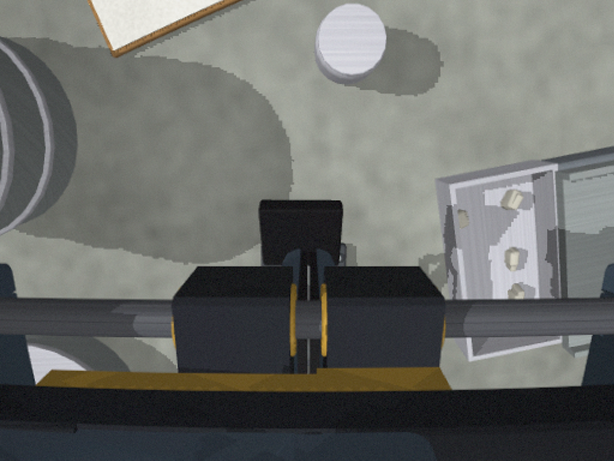

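The view shows the pad at (300,230) directly ahead of and under the closed fingers, centred in y. Descending to just above contact and computing the arc.

Call:
{"op": "move_arm", "data": {
  "series": [
    [[3,-0.3,-0.2],0,0],
    [[5.5,-0.3,-0.3],0,0],
    [[6.2,-0.3,-0.3],0,0],
    [[6.2,-0.3,-0.3],0,0]
  ]
}}

```text
time: 13.95
position: [0.4923, -0.3034, 0.1897]
tool_rot: [0.028, 0.707, -0.028, 0.707]
force: [0.1, 0.1, -0.4]
gripper_width: 0.004
```

```bash
python3 - <<'E'
from h import *
s=read_state();print(s['position'],s['force'])
for q in (0,.1,.2,.3,.4,.5,.55,.6,.65):
    x,y,z=padtip(q);print(q,end=' ');goto(x-.002,y,z,85.4)
E
```

```text
[ 0.4922716  -0.30341625  0.18973895] [ 0.05088791  0.09220103 -0.38532877]
0 tool y heading 85.42 tilt [-0.  0. -1.] shift cm [ 0.54  0.08 -0.04] turn 0.0 j6 -2.15
0.1 tool y heading 85.42 tilt [-0.  0. -1.] shift cm [ 1.78  0.08 -0.57] turn 0.0 j6 -2.15
0.2 tool y heading 85.42 tilt [-0.  0. -1.] shift cm [ 3.07  0.08 -0.98] turn 0.0 j6 -2.15
0.3 tool y heading 85.42 tilt [-0.  0. -1.] shift cm [ 4.38  0.08 -1.28] turn 0.0 j6 -2.15
0.4 tool y heading 85.42 tilt [-0.  0. -1.] shift cm [ 5.7   0.08 -1.45] turn 0.0 j6 -2.15
0.5 tool y heading 85.42 tilt [-0.  0. -1.] shift cm [ 6.9   0.08 -1.51] turn 0.0 j6 -2.15
0.55 tool y heading 85.42 tilt [-0.  0. -1.] shift cm [ 7.43  0.08 -1.5 ] turn 0.0 j6 -2.15
0.6 tool y heading 85.42 tilt [-0.  0. -1.] shift cm [ 7.96  0.08 -1.45] turn 0.0 j6 -2.15
0.65 tool y heading 85.42 tilt [-0.  0. -1.] shift cm [ 8.49  0.08 -1.38] turn 0.0 j6 -2.15
```

Call:
{"op": "move_arm", "data": {
  "series": [
    [[1.2,0,-0.3],0,0],
    [[2.4,0,-0.75],0,0],
    [[3.7,0,-1.1],0,0],
    [[5,0,-1.35],0,0],
    [[6,0,-1.45],0,0]
  ]
}}

```text
time: 14.58
position: [0.4774, -0.303, 0.129]
tool_rot: [0.028, 0.706, -0.029, 0.707]
force: [-0.9, -2.9, 6.0]
gripper_width: 0.008
```

Call:
{"op": "move_arm", "data": {
  "series": [
    [[0.5,0,0],0,0],
    [[0.9,0,0],0,0],
    [[1,0,0],0,0]
  ]
}}

```text
time: 14.95
position: [0.4772, -0.3029, 0.1192]
tool_rot: [0.029, 0.707, -0.029, 0.706]
force: [-4.1, -1.3, 6.5]
gripper_width: 0.003
```

```bash
python3 - <<'E'
from h import *
s=read_state();print(s['position'],s['force'])
c=cam('scene');P=cloud(c);X,Y,Z=P[...,0],P[...,1],P[...,2]
# lever-frame coords: r toward pad, w lateral
d=P-np.r_[PV,.12];r=-(d[...,0]*np.cos(L)+d[...,1]*np.sin(L));w=-d[...,0]*np.sin(L)+d[...,1]*np.cos(L)
m=(abs(w)<.03)&(r>.095)&(r<.16)&(d[...,2]>-.05)&(d[...,2]<.03)&(c['image'].max(2)<60)
Q=np.c_[r[m],d[m][:,2]];print('pad n',len(Q))
if len(Q)>10:
    print(np.percentile(Q,[2,50,98],axis=0).round(4).tolist());
b=(abs(w)<.012)&(r>.03)&(r<.10)&(d[...,2]>-.02)&(d[...,2]<.04)
for lo in np.arange(.03,.1,.01):
    k=b&(r>=lo)&(r<lo+.01)
    if k.sum()>3: print('bar',round(lo,2),k.sum(),np.percentile(d[k][:,2],[10,50,90]).round(4))
np.save('d.npy',d)
p=proj(c,[[.54,-.305,.11]])[0].astype(int);print(p)
x0=max(p[0]-55,0);save(c,'s2.png',(x0,p[1]-45,x0+110,p[1]+45),7)
E
```

```text
[ 0.4771864  -0.30289187  0.1191705 ] [-4.08498162 -1.31129272  6.50493067]
pad n 262
[[0.0954, -0.0086], [0.1044, -0.0016], [0.137, 0.0289]]
bar 0.03 25 [-0.0072 -0.0037 -0.0021]
bar 0.04 24 [-0.0069 -0.0053 -0.0025]
bar 0.05 26 [-0.0068 -0.0056 -0.0033]
bar 0.06 25 [-0.0078 -0.0061 -0.0038]
bar 0.07 20 [-0.0086 -0.0064 -0.0045]
bar 0.08 22 [-0.011  -0.0078 -0.006 ]
bar 0.09 47 [-0.0086 -0.0042 -0.001 ]
[167 284]
```

View pics/s2.png

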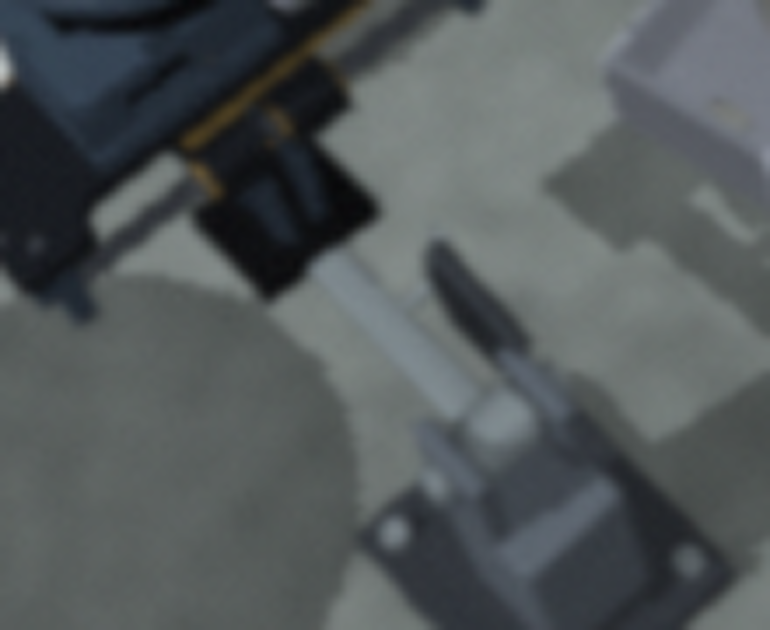

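The pad is under the fingers and the bar slopes slightly down, about -0.065, so q≈0.51, which agrees with the TCP height. I'll go on in small steps, watching the force bump.

Call:
{"op": "move_arm", "data": {
  "series": [
    [[0.25,0,0],0,0],
    [[0.5,0,0],0,0],
    [[0.5,0,0],0,0]
  ]
}}

```text
time: 15.38
position: [0.4774, -0.3029, 0.1143]
tool_rot: [0.029, 0.707, -0.029, 0.706]
force: [-3.8, -1.2, 4.0]
gripper_width: 0.004
```

Call:
{"op": "move_arm", "data": {
  "series": [
    [[0.2,0,0],0,0],
    [[0.2,0,0],0,0]
  ]
}}

```text
time: 15.62
position: [0.4775, -0.3029, 0.1124]
tool_rot: [0.028, 0.707, -0.029, 0.707]
force: [-3.5, -2.1, 5.8]
gripper_width: 0.003
```

Call:
{"op": "move_arm", "data": {
  "series": [
    [[0.15,0,0],0,0],
    [[0.15,0,0],0,0]
  ]
}}

```text
time: 15.88
position: [0.4776, -0.3029, 0.1111]
tool_rot: [0.028, 0.706, -0.029, 0.707]
force: [-2.5, -1.8, 6.7]
gripper_width: 0.008
```

```bash
cat > m.py <<'E'
from h import *
s=read_state();print(s['position'],s['force'],s['time'])
sl=[];za=[]
for n in('scene','scene','scene','top','top','top'):
    c=cam(n);P=cloud(c);za.append(read_state()['position'][2])
    d=P-np.r_[PV,.12];r=-(d[...,0]*np.cos(L)+d[...,1]*np.sin(L));w=-d[...,0]*np.sin(L)+d[...,1]*np.cos(L)
    b=(abs(w)<.012)&(r>.03)&(r<.088)&(d[...,2]>-.03)&(d[...,2]<.04)
    f=np.polyfit(r[b],d[b][:,2],1);g=abs(np.polyval(f,r)-d[...,2])<.004
    f=np.polyfit(r[b&g],d[b&g][:,2],1);print(n,b.sum(),'angle',np.arctan(f[0]).round(3),'q',round(.45-np.arctan(f[0]),3))
print('mean z',np.mean(za),np.std(za))
E
python3 m.py
python3 - <<'E'
import pickle,sys;sys.path.insert(0,'.')
from h import *
for n in('scene','top'):  # bias check at rest, true 0.45
    c=pickle.load(open(n+'0.pkl','rb'));P=cloud(c)
    d=P-np.r_[PV,.12];r=-(d[...,0]*np.cos(L)+d[...,1]*np.sin(L));w=-d[...,0]*np.sin(L)+d[...,1]*np.cos(L)
    b=(abs(w)<.012)&(r>.03)&(r<.08)&(d[...,2]>0)&(d[...,2]<.06)
    f=np.polyfit(r[b],d[b][:,2],1);g=abs(np.polyval(f,r)-d[...,2])<.004;f=np.polyfit(r[b&g],d[b&g][:,2],1)
    print('rest',n,b.sum(),np.arctan(f[0]))
E
```

```text
[ 0.47756941 -0.30290594  0.1110553 ] [-2.53234033 -1.78292599  6.74528712] 15.875
scene 131 angle -0.149 q 0.599
scene 129 angle -0.144 q 0.594
scene 129 angle -0.134 q 0.584
top 53 angle -0.197 q 0.647
top 53 angle -0.148 q 0.598
top 53 angle -0.144 q 0.594
mean z 0.11110321008432376 1.840259992318133e-05
rest scene 161 0.4534980972956107
rest top 70 0.45290670298215513
```

Call:
{"op": "move_arm", "data": {
  "series": [
    [[0.1,0,0],0,0],
    [[0.1,0,0],0,0],
    [[0.1,0,0],0,0]
  ]
}}

```text
time: 16.55
position: [0.4776, -0.3029, 0.1102]
tool_rot: [0.028, 0.706, -0.029, 0.707]
force: [-2.5, -1.1, 7.5]
gripper_width: 0.005
```

```bash
python3 m.py
```

```text
[ 0.47763639 -0.30293634  0.11015735] [-2.47448902 -1.14475724  7.47879996] 16.55
scene 129 angle -0.151 q 0.601
scene 129 angle -0.163 q 0.613
scene 134 angle -0.158 q 0.608
top 53 angle -0.163 q 0.613
top 53 angle -0.201 q 0.651
top 53 angle -0.18 q 0.63
mean z 0.11016150580356449 1.1074682506606403e-05
```

Call:
{"op": "move_arm", "data": {
  "series": [
    [[0.1,0,0],0,0],
    [[0.1,0,0],0,0],
    [[0.1,0,0],0,0],
    [[0.1,0,0],0,0]
  ]
}}

```text
time: 17.35
position: [0.4777, -0.303, 0.1092]
tool_rot: [0.028, 0.706, -0.029, 0.707]
force: [-3.6, -1.8, 7.4]
gripper_width: 0.005
```

```bash
python3 m.py; python3 - <<'E'
from h import *
c=cam('top');d=cam('scene')
b=cv2.resize(c['image'][125:265,120:410],(800,386),interpolation=cv2.INTER_CUBIC)
p=d['image'][235:330,110:220];a=cv2.resize(p,(244,211),interpolation=cv2.INTER_CUBIC)
o=np.zeros((597,800,3),np.uint8);o[:386]=b;o[386:,:244]=a
o[386:,260:680]=cv2.resize(d['image'][90:290,180:400],(420,211),interpolation=cv2.INTER_AREA)
cv2.imwrite('pics/last.png',o[...,::-1])
E
```

```text
[ 0.47771469 -0.30297728  0.10921236] [-3.56229814 -1.79196738  7.41441719] 17.35
scene 129 angle -0.153 q 0.603
scene 130 angle -0.165 q 0.615
scene 133 angle -0.157 q 0.607
top 52 angle -0.167 q 0.617
top 53 angle -0.196 q 0.646
top 53 angle -0.209 q 0.659
mean z 0.10922929096987481 7.513105351303002e-06
```

View pics/last.png

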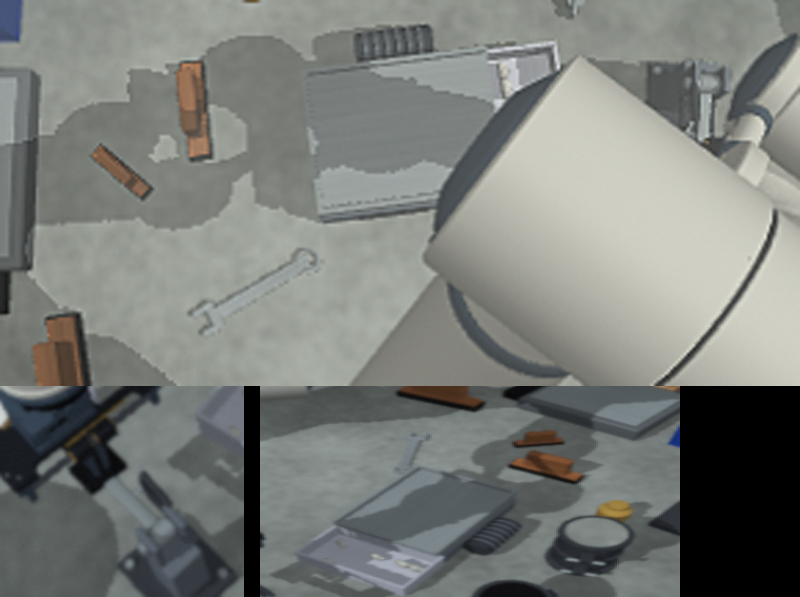

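The scraper is upright at (193,110), the plate is bare, the spanner and weight are in place, and the fingers hold the lever pad. Scene-camera q is about 0.61 and geometry gives about 0.61. Handing in.

```bash
python3 -c "
from h import *
print(job_done())"
```

```text
the job is handed in; nothing more can be done
None
```

I handed the job in at about 18 s on the robot clock, with the closed fingers still holding the lever down at the third click.

- **Wiping:** I picked up the middle-sized scraper and wiped the plate in two overlapping sweeps. The pictures showed the plate bare and all five chips in the tray.
- **Scraper:** I stood it back close to its starting spot and let go. The check afterwards had it upright, with its grip top at 75 mm and about 2 mm from where it started.
- **Lever:** The scene camera put it at about 0.608 rad and the fingertip height at about 0.61, with a push of about 7.4 N. Two checks disagreed:
  - The top camera, with only about 50 points on the lever, read 0.62 to 0.66.
  - I never saw a clear force bump before the third click, so its position rests on the measured angle.
- **Bystanders:** I saw no sign that the spanner, weight, tin or wing nut had moved. The tin and wing nut were only partly in view in the last picture. I did not measure any of their positions afterwards.

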